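Open the stuck gear housing and show its cover

TASK

Open the gear housing: turn each of its two captive bolt knobs anticlockwise to its end stop so that the clamps swing off the cover. Then take the cover by its corner lug and peel it off the sticky gasket, raising that corner first while the corner opposite stays down. Finish still holding the cover in the gripper, still and up in the air over the middle of the drip tray, clear of the tray and the housing, about 10 to 25 cm above the table; leave the other things lying near where they are.

Things in the scene. Friction and masses are not known exactly. Their poses are not given: they have to be found in the camera images.
- housing: Grey gear housing, open on top, fixed to the table. Walls outside 130 (x) by 110 (y) mm, 50 high, plus a 2 mm black gasket on the rim (top 52 mm above the table). Origin: centre of the underside, on the table; z up. Knobs on round bosses at its (-x,-y) and (+x,+y) corners; the cover's lug is at the (-x,+y) corner.
- knob_a_grip (a point): Grip point on the axis of the knob at the housing's (-x,-y) corner, 90 mm above the table. Black upright bar 44 long (along this point's x), 13 wide (y), 28 mm high (14 above and below this point). Under it a steel clamp finger reaches 38 mm from the axis along the point's +x over the cover's corner, its top 66 mm above the table. The point turns with the knob.
- knob_b_grip (a point): The same on the second knob, at the housing's (+x,+y) corner, also 90 mm above the table; bar along this point's x.
- knob_a (a joint): Angle of the first knob in rad: 0 clamped (clamp finger points at the housing's middle), grows anticlockwise seen from above, end stop 1.4 = fully undone, clamp clear of the cover. Starts at 0 to 0.2; stays where it is left; stiff to about 0.1 N m.
- knob_b (a joint): Angle of the second knob, the same.
- cover_lug (a point): Grip point of the cover's lug: upright fin at its (-x,+y) corner, 10 mm thick, 26 long, its length along (-0.707, +0.707) and flat faces along +-(0.707, 0.707) in this point's axes (the cover's; z up). Mid-length and mid-thickness, 14 mm below the fin's top, 79 mm above the table at the start; at (-68, +58, +27) mm from the middle of the cover's underside.
- cover_centre (a point): Middle of the aluminium cover, 5 mm above its underside. 120 (x) by 100 (y) mm, flange 5 thick, raised middle to 14 mm, an 8 mm deep locating rim below (4 mm play in the housing); about 0.2 kg. Axes as the housing's. Rubber lips of the gasket cling to it near each corner with about 6 N and let go once it is raised about 6 mm there (peeling takes 13 to 20 N at the lug).
- cover_far (a point): The cover's corner opposite the lug, on its underside, at (+60, -50, 0) mm from the middle of the underside.
- drip_tray: Open shallow steel tray, fixed on the table, 150 (x) by 180 (y) mm, 28 mm high. Origin: centre of its underside, on the table.
- grease_tin: Bystander: round flat white tin, 67 mm across, 36 mm high, on the table; leave it. Origin: centre of the underside.
- deburr_tool: Bystander: hand tool with an orange end, 126 mm long, 26 mm thick, lying on the table on the robot's side of the work; leave it. Origin: centre of the underside.
- bush_1: Bystander: black round bush, 45 mm across, 88 mm high, upright on the table; leave it. Origin: centre of the underside.
- shaft_1: Bystander: turned steel shaft, 120 mm long, 15 mm thick, lying on the table; leave it. Origin: centre of the underside.
Things that resemble listed ones, but are neither listed nor needed, are in the scene too. Of the things shaped like the part that bears cover_lug, the aluminium one is meant.

How it is judged:
On the way, in this order (a step that is already met when the one before it is completed fails the run):
1. both knobs are turned to their end stops while the cover still lies on the gasket (value of joint each of knob_a, knob_b above 1.25 rad and z of cover_lug in the frame of housing below 0.084 m), for 0.1 s.
2. the lug's corner is raised by 10 mm or more while the corner opposite is still down within 6 mm (z of cover_lug in the frame of housing above 0.089 m and z of cover_far in the frame of housing below 0.058 m), for 0.05 s.
At the end, for the whole second after the job is handed in: The program has finished with the cover held in the fingers and at rest (under 40 mm/s), its middle within 60 mm of the drip tray's middle seen from above and 80 to 350 mm above the table, touching neither tray nor housing; both knobs at 1.2 rad or more (horizontal distance between cover_centre and drip_tray below 0.06 m and height (world z) of cover_centre between 0.08 and 0.35 m and contact force between cover and the fingers above 1 N and contact force between cover and drip_tray below 0.1 N and contact force between cover and housing below 0.1 N and linear speed of cover below 0.04 m/s and value of joint each of knob_a, knob_b above 1.2 rad); the arm keeps its last pose, push and grip.
It fails at once if a bystander is moved by more than 30 mm (distance of any of grease_tin, deburr_tool, bush_1, shaft_1 from where it was at the start of the episode above 0.03 m).
It also fails if it takes over 58 s, if anything falls off the work surface, if the arm or the gripper's body presses on something with over 40 N, if the wrist force passes 120 N, or if a joint passes its speed limit or range.

ROBOT

A 6-joint arm with a two-finger parallel gripper is mounted at the origin on a cart in front of the work surface, level with it; the furniture and walls round the work are solid. World frame = base frame: x ahead of the robot, y to its left, z up, the work surface at z = 0. Lengths are in m, angles in rad, forces in N, time in s.
With the tool pointing down it reaches from about 0.275 to 0.725 m from the base axis. Payload 15.9 kg.
Tool frame: the origin (TCP) lies at the very end of the fingers, on their centre line; the grasp point (between the pads) lies 19 mm behind it (robot.tcp_to_grasp is the distance from the TCP to the grasp point, in m); y points along the fingers, x is the direction in which the jaws open and shut, and the axes are right-handed (so a half turn about y gives the same grasp; the last joint's range is limited). The gripper opens to 85 mm and grips with 20 to 120 N. Pads are 22 mm wide; open, the fingers measure 114 mm over their backs; the gripper's body (76 mm by 85 mm) begins 54 mm behind the grasp point. The pads swing forward as they close: fully open they stand 13 mm farther back than shut.
Start: joints at [-1.232, 0.213, -0.034, 1.323, 0, 1.571], TCP at [0.166, -0.472, 0.231] pointing down, gripper open.
Joint ranges: [-2.98, 2.98], [-0.74, 1.72], [-1.14, 1.35], [-2.1, 2.04], [-1.57, 1.44], [-3.14, 3.14]. Speed limits (rad/s): [1.89, 1.89, 2.39, 2.57, 3.14, 3.14].

INTERFACE

Orientations are given as a unit quaternion [w, x, y, z].
In Python, from cell import robot gives the robot as it stands.
- The arm moves only by the tool play_rows, never from a script. Its argument "commands" is a list of rows, each an object with "dp": the shift along the tool's x, y, z normalised to -1 to 1, where 1 is 0.1 m, a list of three; "spin": the turn about the tool's y normalised to -1 to 1, where 1 is 90 degrees; "fingers": the opening, from 0 (shut) to 1 (fully open). In form: [{"dp": [tx, ty, tz], "spin": spin, "fingers": fingers}, ...]. A call has 1 to 12 rows; each row is the pose to reach, as a shift and turn from the pose measured when the call began, along the tool's axes at that moment; what a row does not reach only later rows make up. A row lasts 1/8 s, in which the tool goes at most 62.5 mm and 10.7 degrees, less where a joint would pass 70% of its speed; a pose out of reach is approached as far as the arm can. A call with a number of a shift or a turn outside -1 to 1 is refused whole. A call with a gripper value outside its range is refused whole. The fingers move at their own pace and stop on an object; "grip_force" is the grip in N (left out, the last holds). Time passes only in rows, so rows that repeat a pose let the fingers close. It gives the time, the measured TCP pose, the force and the opening at its end, in the units of the state.
- robot.sense(): the state, without advancing time (a new reading comes with each control period).
- robot.grab_frame(name): name is "side" or "top"; returns a dict with "frame" (480x640x3 uint8, blue, green, red), "z_map" (480x640 float32, m along the optical axis (not along the pixel's ray), 0 where there is no reading), "mtx" (3x3 intrinsics, pixels), "D" ([k1, k2, p1, p2, k3] as OpenCV has them; the pictures are not rectified), "rvec" (rotation vector, rad) and "tvec" (3), from world to camera coordinates, as OpenCV has them. Camera axes: x right, y down, z forward; pixel columns grow to the right and rows downward; lengths in m; the calibration is good to about 2 mm. A picture is of the moment at which its call begins.
- robot.finish_job(): hands the job in, once; it reports no verdict.
Trained networks look in the newest picture that a camera, given by its name, has taken for a name from the list of things; names that differ only in an ending like _2 or _b are one class to them, and where a whole thing is asked for, a point or a joint stands for the part that bears it (a point fixed in the world has none). Each returns a list of dicts, best first, with "conf" (0 to 1); they miss things now and then, are a little off and sometimes report something else, mostly with a low value. They report only what shows in the picture. A call takes as long as a camera call. They do not tell look-alikes from the thing itself.
- robot.silhouettes(camera, name): "mask" (480x640 bool, what is visible of it) and "at" ([row, column] in pixels, amid what is visible of it).
- robot.place_of(camera, name): "at" ([row, column] in pixels: a listed point, or the origin of a listed thing).
The state is a dict: "time_s": time; "joint_positions": joint angles; "joint_vel": joint speeds; "tau": joint torques, N m; "ee_pos": TCP position; "tcp_rot": TCP orientation; "contact_force": force on the tool from outside, world axes, zero at the start; "wrist_torque": the same for the moment, N m; "opening": finger opening in m.
Only numpy, scipy, OpenCV 4.12 (cv2) and the standard library are available. Lean on these libraries where they do the work, as an engineer would, in place of code of your own. Each camera call takes 0.05 s, during which the arm holds its last target.

## Working session

There is one attempt and no reset: what is moved stays moved. The work goes in short steps, Python scripts to look and compute and a tool call to move; the robot and the scene stay as the last step left them, time stands still between calls to the robot, and variables do not carry over. Pictures are saved under pics/ and viewed, and the job is handed in when it is done.

Besides the shell and the picture viewer there is one more tool, called after "Emit:" by a JSON object that holds its "op" and its "data", one argument or row to a line. play_rows: Moves the arm, as the interface text tells. Scaled input: -1 to 1 covers 0.1 m each way for a shift and 90 degrees each way for a turn. Its arguments: {"type":"object","properties":{"commands":{"type":"array","items":{"type":"object","properties":{"dp":{"type":"array","items":{"type":"number"}},"spin":{"type":"number"},"fingers":{"type":"number"}}}},"grip_force":{"type":"number"}},"required":["commands"]}

```bash
ls; mkdir -p pics
cat > h.py <<'E'
import numpy as np, cv2
from cell import robot
def pix2world(f,r,c,z=None,depth=None):
    K=np.array(f["mtx"]);D=np.array(f["D"])
    n=cv2.undistortPoints(np.array([[[c,r]]],float),K,D)[0,0]
    R=cv2.Rodrigues(np.array(f["rvec"],float))[0];t=np.array(f["tvec"],float).ravel()
    ray=R.T@np.array([n[0],n[1],1]);o=-R.T@t
    if z is not None: return o+ray*(z-o[2])/ray[2]
    return o+ray*depth
def w2p(f,p):
    return cv2.projectPoints(np.array(p,float).reshape(-1,1,3),np.array(f["rvec"],float),np.array(f["tvec"],float),np.array(f["mtx"]),np.array(f["D"]))[0].reshape(-1,2)
def cloud(f):
    z=f["z_map"];h,w=z.shape
    K=np.array(f["mtx"]);D=np.array(f["D"])
    g=np.stack(np.meshgrid(np.arange(w),np.arange(h)),-1).reshape(-1,1,2).astype(float)
    n=cv2.undistortPoints(g,K,D).reshape(h,w,2)
    R=cv2.Rodrigues(np.array(f["rvec"],float))[0];t=np.array(f["tvec"],float).ravel()
    P=np.dstack([n*z[...,None],z])
    W=(P-t)@R
    W[z==0]=np.nan
    return W
E
python3 - <<'E'
from h import *
s=robot.sense();print(s["time_s"],s["ee_pos"],s["tcp_rot"],s["opening"])
for n in ("top","side"):
    f=robot.grab_frame(n);cv2.imwrite(f"pics/{n}0.png",f["frame"])
    np.savez(f"/tmp/{n}0.npz",**f)
    print(n,np.round(pix2world(f,240,320,z=0),3))
    for k,z in [("housing",0),("knob_a_grip",.09),("cover_lug",.079),("cover_centre",.057),("cover_far",.052),("drip_tray",0),("grease_tin",0),("deburr_tool",0),("bush_1",0),("shaft_1",0)]:
        for d in robot.place_of(n,k)[:4]:
            print(n,k,round(d["conf"],2),np.round(d["at"]),np.round(pix2world(f,*d["at"],z=z),3))
E
```

```text
pics
0.0 [ 0.16606038 -0.47126306  0.23082298] [ 0.57735822 -0.57690549  0.40887691 -0.40823672] 0.08527939299805466
top [ 0.553 -0.056  0.   ]
top knob_a_grip 0.73 [282. 378.] [ 0.45  -0.181  0.09 ]
top cover_lug 0.96 [271. 320.] [ 0.472 -0.055  0.079]
top cover_lug 0.74 [318. 465.] [ 0.377 -0.372  0.079]
top cover_centre 0.8 [298. 435.] [ 0.42  -0.31   0.057]
top cover_centre 0.71 [246. 354.] [ 0.533 -0.13   0.057]
top cover_far 0.66 [226. 384.] [ 0.579 -0.198  0.052]
top cover_far 0.58 [284. 405.] [ 0.451 -0.245  0.052]
top drip_tray 0.85 [236. 210.] [0.557 0.201 0.   ]
top drip_tray 0.68 [152. 279.] [0.762 0.047 0.   ]
top grease_tin 0.77 [147. 277.] [0.775 0.051 0.   ]
top grease_tin 0.72 [280. 375.] [ 0.463 -0.185  0.   ]
top deburr_tool 0.75 [322. 296.] [ 0.363 -0.006  0.   ]
top bush_1 0.88 [167. 394.] [ 0.732 -0.228  0.   ]
top shaft_1 0.77 [162. 204.] [0.736 0.224 0.   ]
side [ 0.55  -0.153  0.   ]
side housing 0.76 [244. 327.] [ 0.537 -0.137  0.   ]
side knob_a_grip 0.52 [198. 364.] [ 0.455 -0.179  0.09 ]
side cover_lug 0.95 [236. 357.] [ 0.486 -0.07   0.079]
side cover_lug 0.88 [164. 376.] [ 0.402 -0.331  0.079]
side cover_lug 0.54 [284. 420.] [0.395 0.067 0.079]
side cover_centre 0.9 [188. 367.] [ 0.432 -0.266  0.057]
side cover_centre 0.74 [224. 333.] [ 0.525 -0.135  0.057]
side cover_centre 0.24 [402. 223.] [0.724 0.254 0.057]
side cover_far 0.61 [211. 305.] [ 0.581 -0.191  0.052]
side cover_far 0.6 [208. 356.] [ 0.467 -0.196  0.052]
side drip_tray 0.75 [381. 332.] [0.56  0.196 0.   ]
side grease_tin 0.69 [320. 214.] [0.763 0.057 0.   ]
side deburr_tool 0.76 [282. 417.] [ 0.368 -0.013  0.   ]
side bush_1 0.68 [223. 244.] [ 0.719 -0.224  0.   ]
side shaft_1 0.76 [407. 223.] [0.733 0.231 0.   ]
```

View pics/top0.png

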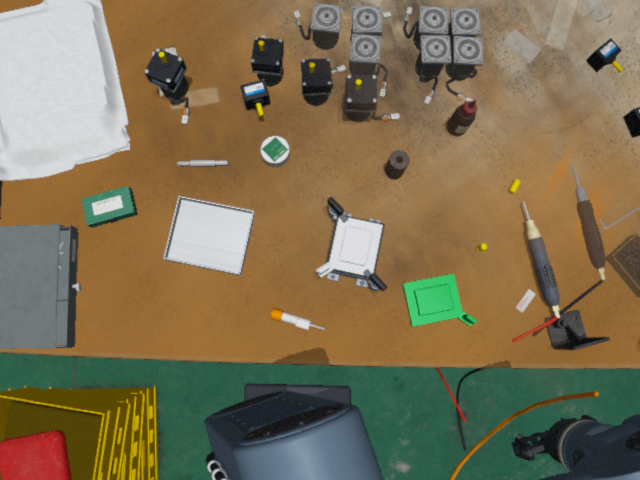

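View pics/side0.png

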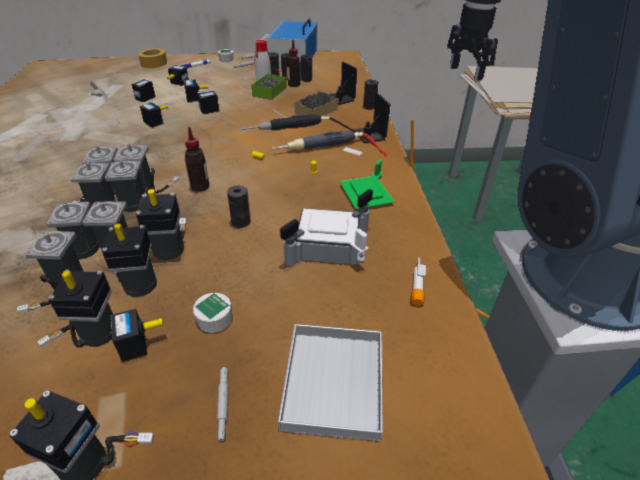

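Run:
```python
from h import *
f=np.load("/tmp/top0.npz");g=np.load("/tmp/side0.npz")
a=cv2.resize(f["frame"][190:350,270:500],None,fx=3.4,fy=3.4,interpolation=cv2.INTER_CUBIC);cv2.imwrite("pics/ct.png",a)
a=cv2.resize(g["frame"][140:300,250:430],None,fx=3.7,fy=3.7,interpolation=cv2.INTER_CUBIC);cv2.imwrite("pics/cs.png",a)
```

```text
(no output)
```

View pics/ct.png

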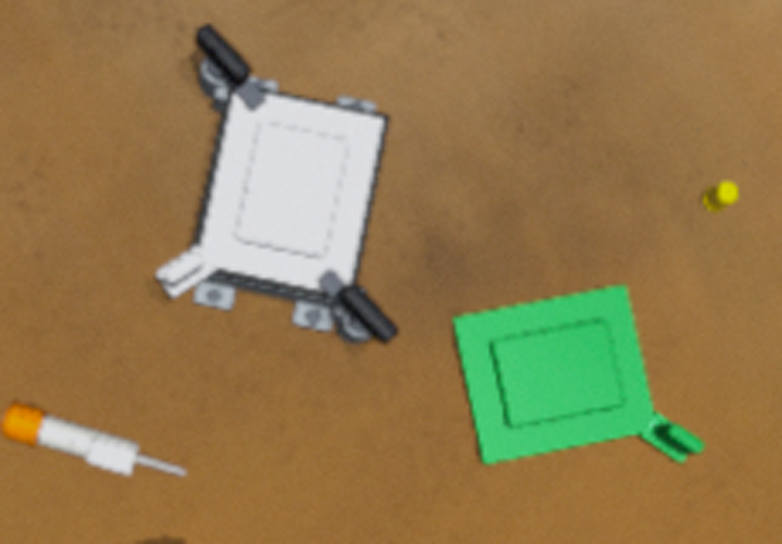

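View pics/cs.png

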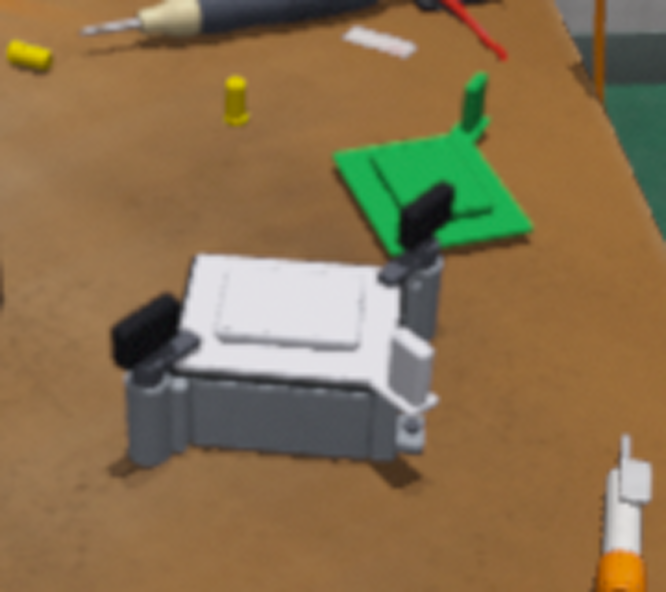

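The real cover is the aluminium one at top (355,246), with its lug at (320,271) in the top view and (357,236) in the side view. The look-alike is the green cover at top (432,298), with its lug at (465,318). Next I'll measure the knobs, lug, tray and housing from depth.

Run:
```python
from h import *
for n in ("top","side"):
    f=np.load(f"/tmp/{n}0.npz");W=cloud(f)
    def rep(nm,cx,cy,r,z0,z1):
        m=(np.hypot(W[...,0]-cx,W[...,1]-cy)<r)&(W[...,2]>z0)&(W[...,2]<z1)
        P=W[m]
        if len(P)<4: print(n,nm,len(P));return
        rect=cv2.minAreaRect((P[:,:2]*1000).astype(np.float32))
        c=P.mean(0);u,s,v=np.linalg.svd(P[:,:2]-c[:2])
        print(n,nm,len(P),"mean",np.round(c,4),"rect",np.round(rect[0],1),np.round(rect[1],1),round(rect[2],1),"pca ang",round(np.degrees(np.arctan2(v[0,1],v[0,0])),1),"zmax",P[:,2].max().round(4))
    rep("knob_a",.45,-.18,.045,.096,.12)
    rep("knob_a all",.45,-.18,.045,.078,.12)
    rep("knob_b",.61,-.09,.045,.096,.12)
    rep("knob_b all",.61,-.09,.045,.078,.12)
    rep("lug",.48,-.062,.035,.085,.11)
    rep("lug all",.48,-.062,.035,.07,.11)
    rep("cover flange",.53,-.133,.09,.053,.0605)
    rep("cover raised",.53,-.133,.06,.0625,.0705)
    rep("tray",.557,.2,.14,.015,.035)
    rep("tin",.765,.055,.06,.03,.045)
    for z0,z1 in((.1,.108),):
        pass
    R=cv2.Rodrigues(f["rvec"])[0];print("cam",-R.T@f["tvec"].ravel())
f=robot.sense();R=cv2
from scipy.spatial.transform import Rotation as Ro
q=f["tcp_rot"];print(Ro.from_quat(q,scalar_first=True).as_matrix().round(3))
```

```text
top knob_a 124 mean [ 0.4494 -0.1797  0.1008] rect [ 449.6 -179.4] [43.6 12.8] 44.9 pca ang -135.3 zmax 0.1064
top knob_a all 146 mean [ 0.4489 -0.1791  0.0988] rect [ 449.5 -179.3] [43.5 13.1] 46.4 pca ang -134.7 zmax 0.1064
top knob_b 117 mean [ 0.6143 -0.0866  0.1007] rect [614.3 -87. ] [43.4 13.6] 43.2 pca ang -137.8 zmax 0.1072
top knob_b all 147 mean [ 0.6133 -0.0864  0.0982] rect [614.4 -87.1] [43.4 14.3] 43.1 pca ang -137.1 zmax 0.1072
top lug 54 mean [ 0.4769 -0.0651  0.092 ] rect [477.  -64.7] [ 9.9 25.1] 33.7 pca ang 123.0 zmax 0.098
top lug all 63 mean [ 0.476  -0.0647  0.0905] rect [476.5 -64.6] [10.2 25.8] 35.3 pca ang 125.8 zmax 0.098
top cover flange 1279 mean [ 0.531  -0.1303  0.0565] rect [ 528.8 -127.3] [115.8 138.2] 78.9 pca ang 155.4 zmax 0.0605
top cover raised 807 mean [ 0.5313 -0.1346  0.0658] rect [ 525.7 -139.1] [107.8  85.6] 9.9 pca ang 175.7 zmax 0.0704
top tray 597 mean [0.5604 0.2042 0.025 ] rect [555.2 199.7] [183.6 151.5] 80.2 pca ang -102.2 zmax 0.0345
top tin 614 mean [0.7582 0.054  0.0353] rect [758.5  54.2] [65.7 66.1] 27.2 pca ang 171.4 zmax 0.044
[... 558 characters left out ...]
2] 35.1 pca ang 120.9 zmax 0.0958
side lug all 132 mean [ 0.4808 -0.0607  0.0848] rect [481.4 -64. ] [11.  26.2] 35.1 pca ang 123.7 zmax 0.0958
side cover flange 1046 mean [ 0.5355 -0.1206  0.0574] rect [ 531.  -129.9] [123.7 139.1] 76.9 pca ang 160.1 zmax 0.0604
side cover raised 744 mean [ 0.5338 -0.1316  0.0666] rect [ 526.4 -136.7] [70.6 96.8] 80.5 pca ang 178.5 zmax 0.0699
side tray 1682 mean [0.5598 0.2077 0.0241] rect [558.2 199.2] [181.6 150.6] 79.8 pca ang 78.6 zmax 0.0319
side tin 921 mean [0.7613 0.0576 0.0357] rect [761.7  55.4] [66.3 66.6] 77.5 pca ang 92.9 zmax 0.0393
cam [0.62175212 0.58827085 0.64485516]
[[ 0.332  0.     0.943]
 [-0.943 -0.     0.332]
 [ 0.    -1.     0.   ]]
```

Emit:
{"op": "play_rows", "data": {
  "commands": [
    {"dp": [-0.25, 0, 0.5], "spin": 0, "fingers": 1},
    {"dp": [-0.5, 0, 1], "spin": -0.1, "fingers": 1},
    {"dp": [-0.5, 0, 1], "spin": -0.28, "fingers": 1},
    {"dp": [-0.5, 0, 1], "spin": -0.28, "fingers": 1}
  ],
  "grip_force": 60
}}

```text
time_s: 1.6
ee_pos: [0.2445, -0.3907, 0.2315]
tcp_rot: [-0.653, 0.653, -0.271, 0.271]
contact_force: [0.1, 0.6, -0.1]
opening: 0.0852
```

Emit:
{"op": "play_rows", "data": {
  "commands": [
    {"dp": [0, 0, 0.6], "spin": 0, "fingers": 1},
    {"dp": [0, 0, 1], "spin": 0, "fingers": 1}
  ]
}}

```text
time_s: 1.85
ee_pos: [0.3161, -0.3189, 0.2315]
tcp_rot: [-0.653, 0.653, -0.271, 0.271]
contact_force: [-0.3, -0.5, 0.7]
opening: 0.0857
```

Emit:
{"op": "play_rows", "data": {
  "commands": [
    {"dp": [0, 0, 0.6], "spin": 0, "fingers": 1},
    {"dp": [0, 0, 1], "spin": 0, "fingers": 0.6}
  ]
}}

```text
time_s: 2.1
ee_pos: [0.3882, -0.2464, 0.2316]
tcp_rot: [0.653, -0.653, 0.27, -0.271]
contact_force: [-0.5, -0.9, -0.2]
opening: 0.0695
```

Emit:
{"op": "play_rows", "data": {
  "commands": [
    {"dp": [0, 0, 0.5], "spin": 0, "fingers": 0.6},
    {"dp": [0, 0, 0.9], "spin": 0, "fingers": 0.6},
    {"dp": [0, 0, 0.95], "spin": 0, "fingers": 0.6}
  ]
}}

```text
time_s: 2.48
ee_pos: [0.4566, -0.1776, 0.2315]
tcp_rot: [0.654, -0.654, 0.269, -0.27]
contact_force: [-0.0, -0.6, -0.2]
opening: 0.0513
```

Emit:
{"op": "play_rows", "data": {
  "commands": [
    {"dp": [-0.02, 0.45, -0.05], "spin": 0, "fingers": 0.6},
    {"dp": [-0.02, 0.9, -0.05], "spin": 0, "fingers": 0.6},
    {"dp": [-0.02, 0.9, -0.05], "spin": 0, "fingers": 0.6}
  ]
}}

```text
time_s: 2.85
ee_pos: [0.4495, -0.1794, 0.1394]
tcp_rot: [0.654, -0.654, 0.271, -0.268]
contact_force: [0.4, -0.5, 1.5]
opening: 0.0512
```

Run:
```python
from h import *
for n in ("top","side"):
    f=robot.grab_frame(n)
    r,c=((190,300) if n=="top" else (120,260))
    cv2.imwrite(f"pics/{n}1.png",cv2.resize(f["frame"][r:r+150,c:c+190],None,fx=3.5,fy=3.5,interpolation=cv2.INTER_CUBIC))
```

```text
(no output)
```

View pics/side1.png

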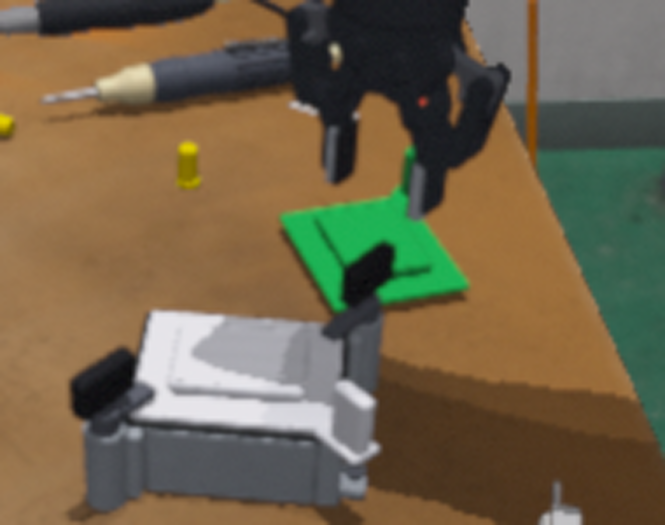

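View pics/top1.png

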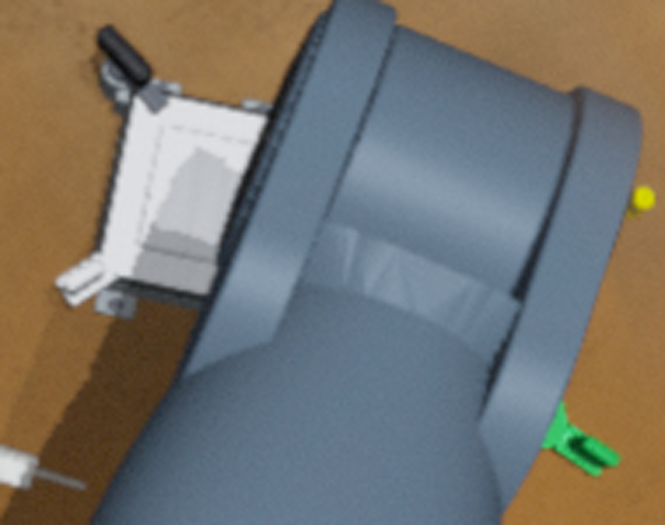

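The side view shows the fingers above and either side of knob A's bar, at about (370,270) in the crop. I'll go down and grip it.

Emit:
{"op": "play_rows", "data": {
  "commands": [
    {"dp": [0.01, 0.35, 0.01], "spin": 0, "fingers": 0.6},
    {"dp": [0.01, 0.66, 0.01], "spin": 0, "fingers": 0.6},
    {"dp": [0.01, 0.66, 0.01], "spin": 0, "fingers": 0.6},
    {"dp": [0.01, 0.66, 0.01], "spin": 0, "fingers": 0.3},
    {"dp": [0.01, 0.66, 0.01], "spin": 0, "fingers": 0},
    {"dp": [0.01, 0.66, 0.01], "spin": 0, "fingers": 0},
    {"dp": [0.01, 0.66, 0.01], "spin": 0, "fingers": 0}
  ]
}}

```text
time_s: 3.82
ee_pos: [0.4543, -0.1805, 0.0786]
tcp_rot: [0.654, -0.653, 0.268, -0.271]
contact_force: [-2.1, 1.2, 13.9]
opening: 0.0118
```

Emit:
{"op": "play_rows", "data": {
  "commands": [
    {"dp": [0, 0, 0], "spin": -0.1, "fingers": 0},
    {"dp": [0, 0, 0], "spin": -0.2, "fingers": 0},
    {"dp": [0, 0, 0], "spin": -0.3, "fingers": 0},
    {"dp": [0, 0, 0], "spin": -0.4, "fingers": 0}
  ]
}}

```text
time_s: 4.32
ee_pos: [0.4533, -0.18, 0.0787]
tcp_rot: [0.705, -0.705, 0.052, -0.053]
contact_force: [-5.7, 4.4, -2.2]
opening: 0.0119
```

Emit:
{"op": "play_rows", "data": {
  "commands": [
    {"dp": [0, 0, 0], "spin": -0.1, "fingers": 0},
    {"dp": [0, 0, 0], "spin": -0.2, "fingers": 0},
    {"dp": [0, 0, 0], "spin": -0.3, "fingers": 0},
    {"dp": [0, 0, 0], "spin": -0.37, "fingers": 0},
    {"dp": [0, 0, 0], "spin": -0.37, "fingers": 0}
  ]
}}

```text
time_s: 4.95
ee_pos: [0.4523, -0.18, 0.0787]
tcp_rot: [-0.691, 0.691, 0.152, -0.152]
contact_force: [-5.4, -2.7, -7.0]
opening: 0.0118
```

```bash
cat >> h.py <<'E'
def st():
    from scipy.spatial.transform import Rotation as Ro
    s=robot.sense();M=Ro.from_quat(s["tcp_rot"],scalar_first=True).as_matrix()
    print("t",round(s["time_s"],2),"p",np.round(s["ee_pos"],4),"yaw",round(np.degrees(np.arctan2(M[1,0],M[0,0])),1),"F",np.round(s["contact_force"],1),"T",np.round(s["wrist_torque"],2),"op",round(s["opening"],4),"j",np.round(s["joint_positions"],2))
    return s,M
E
python3 -c "
from h import *;st()"
```

```text
t 4.95 p [ 0.4523 -0.18    0.0787] yaw 24.8 F [-5.4 -2.7 -7. ] T [-0.29  1.15 -0.11] op 0.0118 j [-0.38  0.27 -0.36  0.94 -0.    0.76]
```

Emit:
{"op": "play_rows", "data": {
  "commands": [
    {"dp": [0, 0, 0], "spin": -0.06, "fingers": 0},
    {"dp": [0, 0, 0], "spin": -0.1, "fingers": 0},
    {"dp": [0, 0, 0], "spin": -0.1, "fingers": 0}
  ]
}}

```text
time_s: 5.32
ee_pos: [0.4521, -0.1801, 0.0789]
tcp_rot: [0.677, -0.677, -0.205, 0.205]
contact_force: [-0.7, 0.5, -8.0]
opening: 0.0121
```

```bash
python3 -c "
from h import *;st()"
```

```text
t 5.33 p [ 0.4521 -0.1801  0.0789] yaw 33.7 F [-0.7  0.5 -8. ] T [ 0.21  0.03 -3.  ] op 0.0121 j [-0.38  0.27 -0.36  0.94 -0.    0.6 ]
```

Wrist torque reached −3 N m, so knob A is at its stop. I'll ease off, let go and lift.

Emit:
{"op": "play_rows", "data": {
  "commands": [
    {"dp": [0, 0, 0], "spin": 0.03, "fingers": 0.6},
    {"dp": [0, 0, 0], "spin": 0.03, "fingers": 0.6},
    {"dp": [0, 0, 0], "spin": 0.03, "fingers": 0.6},
    {"dp": [0, -0.3, 0], "spin": 0.03, "fingers": 0.6},
    {"dp": [0, -0.7, 0], "spin": 0.1, "fingers": 0.6},
    {"dp": [0, -0.7, 0], "spin": 0.2, "fingers": 0.6}
  ]
}}

```text
time_s: 6.08
ee_pos: [0.4537, -0.1807, 0.1519]
tcp_rot: [-0.7, 0.702, 0.096, -0.094]
contact_force: [-0.7, -0.4, -0.3]
opening: 0.051
```

```bash
python3 -c "
from h import *
s,M=st();print((M.T@(np.array([.6155,-.0868,.15])-s['ee_pos'])).round(4))"
```

```text
t 6.08 p [ 0.4537 -0.1807  0.1519] yaw 15.5 F [-0.7 -0.4 -0.3] T [-0.02  0.04  0.01] op 0.051 j [-0.38  0.21 -0.24  1.12 -0.    0.92]
[0.1809 0.0024 0.0474]
```

Emit:
{"op": "play_rows", "data": {
  "commands": [
    {"dp": [0.5, 0, 0.12], "spin": 0.1, "fingers": 0.6},
    {"dp": [0.95, 0, 0.25], "spin": 0.2, "fingers": 0.6},
    {"dp": [0.95, 0, 0.25], "spin": 0.3, "fingers": 0.6},
    {"dp": [0.95, 0, 0.25], "spin": 0.4, "fingers": 0.6},
    {"dp": [0.95, 0, 0.25], "spin": 0.5, "fingers": 0.6},
    {"dp": [0.95, 0, 0.25], "spin": 0.6, "fingers": 0.6},
    {"dp": [0.95, 0, 0.25], "spin": 0.7, "fingers": 0.6}
  ]
}}

```text
time_s: 6.95
ee_pos: [0.5387, -0.1312, 0.1523]
tcp_rot: [0.647, -0.646, 0.285, -0.288]
contact_force: [-0.3, -0.3, 0.9]
opening: 0.0512
```

```bash
python3 -c "
from h import *
s,M=st();print((M.T@(np.array([.6155,-.0868,.14])-s['ee_pos'])).round(4))"
```

```text
t 6.95 p [ 0.5387 -0.1312  0.1523] yaw -47.8 F [-0.3 -0.3  0.9] T [ 0.    0.05 -0.  ] op 0.0512 j [-0.24  0.35 -0.06  1.16 -0.    2.17]
[0.0186 0.0126 0.0867]
```

Emit:
{"op": "play_rows", "data": {
  "commands": [
    {"dp": [0.1, 0, 0.45], "spin": 0, "fingers": 0.6},
    {"dp": [0.19, 0, 0.87], "spin": 0, "fingers": 0.6},
    {"dp": [0.19, 0.1, 0.87], "spin": 0, "fingers": 0.6},
    {"dp": [0.19, 0.12, 0.87], "spin": 0, "fingers": 0.6}
  ]
}}

```text
time_s: 7.45
ee_pos: [0.6152, -0.0869, 0.1396]
tcp_rot: [-0.646, 0.647, -0.285, 0.287]
contact_force: [-0.6, -0.3, -0.9]
opening: 0.0513
```

Run:
```python
from h import *
s,M=st();print((M.T@(np.array([.6155,-.0868,.076])-s['ee_pos'])).round(4))
for n in ("top","side"):
    f=robot.grab_frame(n)
    r,c=((190,300) if n=="top" else (120,240))
    cv2.imwrite(f"pics/{n}2.png",cv2.resize(f["frame"][r:r+150,c:c+190],None,fx=3.5,fy=3.5,interpolation=cv2.INTER_CUBIC))
```

```text
t 7.45 p [ 0.6152 -0.0869  0.1396] yaw -47.8 F [-0.6 -0.3 -0.9] T [-0.02  0.06  0.03] op 0.0513 j [-0.14  0.49  0.13  1.21 -0.    2.26]
[-0.      0.0636  0.0002]
```

View pics/side2.png

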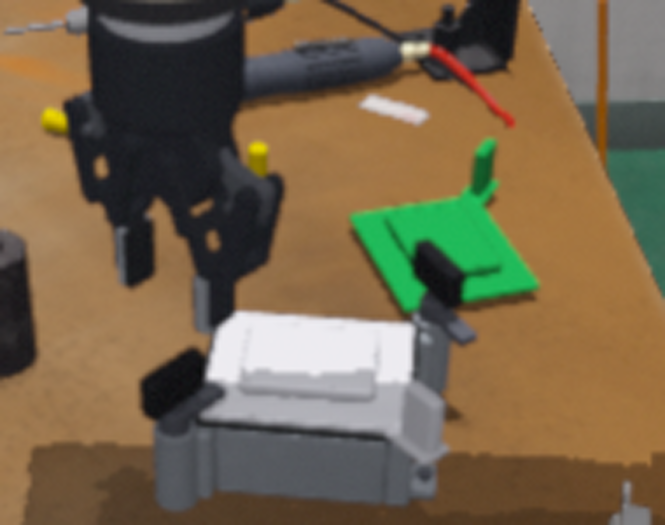

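View pics/top2.png

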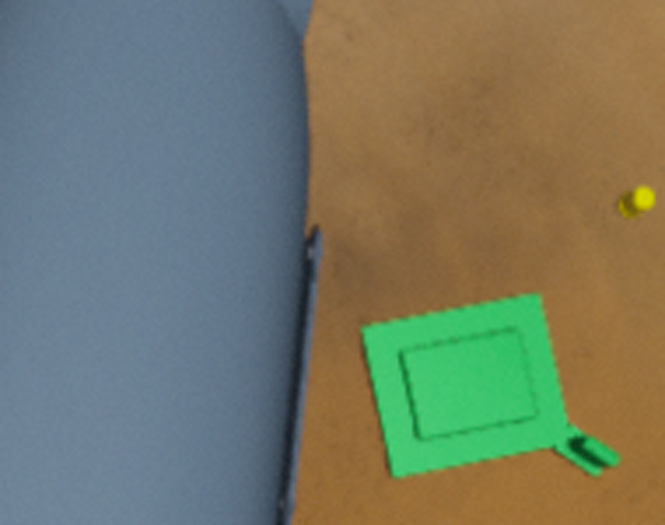

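Knob A's clamp is now well clear, at (450,320) in the side crop. The fingers are above knob B, so I'll go down, grip and turn it.

Emit:
{"op": "play_rows", "data": {
  "commands": [
    {"dp": [0, 0.3, 0], "spin": 0, "fingers": 0.6},
    {"dp": [0, 0.61, 0], "spin": 0, "fingers": 0.6},
    {"dp": [0, 0.61, 0], "spin": 0, "fingers": 0.6},
    {"dp": [0, 0.61, 0], "spin": 0, "fingers": 0.3},
    {"dp": [0, 0.61, 0], "spin": 0, "fingers": 0},
    {"dp": [0, 0.61, 0], "spin": 0, "fingers": 0},
    {"dp": [0, 0.61, 0], "spin": 0, "fingers": 0}
  ]
}}

```text
time_s: 8.43
ee_pos: [0.6165, -0.0881, 0.0813]
tcp_rot: [-0.646, 0.647, -0.284, 0.289]
contact_force: [-0.8, -3.3, 8.7]
opening: 0.0118
```

Emit:
{"op": "play_rows", "data": {
  "commands": [
    {"dp": [0, 0, 0], "spin": -0.1, "fingers": 0},
    {"dp": [0, 0, 0], "spin": -0.2, "fingers": 0},
    {"dp": [0, 0, 0], "spin": -0.3, "fingers": 0},
    {"dp": [0, 0, 0], "spin": -0.4, "fingers": 0}
  ]
}}

```text
time_s: 8.93
ee_pos: [0.6172, -0.0886, 0.0815]
tcp_rot: [-0.702, 0.705, -0.068, 0.074]
contact_force: [8.5, -3.6, -13.9]
opening: 0.0115
```

Emit:
{"op": "play_rows", "data": {
  "commands": [
    {"dp": [0, 0, 0], "spin": -0.1, "fingers": 0},
    {"dp": [0, 0, 0], "spin": -0.2, "fingers": 0},
    {"dp": [0, 0, 0], "spin": -0.3, "fingers": 0},
    {"dp": [0, 0, 0], "spin": -0.38, "fingers": 0},
    {"dp": [0, 0, 0], "spin": -0.38, "fingers": 0}
  ]
}}

```text
time_s: 9.55
ee_pos: [0.6181, -0.0885, 0.0815]
tcp_rot: [-0.691, 0.695, 0.143, -0.137]
contact_force: [9.9, 0.1, -16.3]
opening: 0.0114
```

```bash
python3 -c "
from h import *;st()"
```

```text
t 9.55 p [ 0.6181 -0.0885  0.0815] yaw 22.8 F [  9.9   0.1 -16.3] T [ 0.04 -1.77  0.07] op 0.0114 j [-0.14  0.52  0.03  1.07 -0.    1.03]
```

Emit:
{"op": "play_rows", "data": {
  "commands": [
    {"dp": [-0.01, 0, 0], "spin": -0.06, "fingers": 0},
    {"dp": [-0.01, 0, 0], "spin": -0.12, "fingers": 0},
    {"dp": [-0.01, 0, 0], "spin": -0.12, "fingers": 0}
  ]
}}

```text
time_s: 9.93
ee_pos: [0.6186, -0.09, 0.0821]
tcp_rot: [-0.674, 0.68, 0.207, -0.201]
contact_force: [10.6, -15.6, -6.1]
opening: 0.0117
```

```bash
python3 -c "
from h import *;st()"
```

```text
t 9.93 p [ 0.6186 -0.09    0.0821] yaw 33.6 F [ 10.6 -15.6  -6.1] T [-3.85 -2.09 -1.45] op 0.0117 j [-0.14  0.52  0.03  1.07 -0.    0.84]
```

Emit:
{"op": "play_rows", "data": {
  "commands": [
    {"dp": [0, 0, 0], "spin": 0.03, "fingers": 0.6},
    {"dp": [0, 0, 0], "spin": 0.03, "fingers": 0.6},
    {"dp": [0, 0, 0], "spin": 0.03, "fingers": 0.6},
    {"dp": [0, -0.3, 0], "spin": 0.0, "fingers": 0.6},
    {"dp": [0, -0.8, 0], "spin": 0, "fingers": 0.6},
    {"dp": [0, -0.8, 0], "spin": 0, "fingers": 0.6}
  ]
}}

```text
time_s: 10.68
ee_pos: [0.6196, -0.0897, 0.1662]
tcp_rot: [-0.673, 0.681, 0.21, -0.199]
contact_force: [0.5, 0.2, -0.2]
opening: 0.0516
```

Run:
```python
from h import *
s,M=st();print((M.T@(np.array([.479,-.064,.15])-s['ee_pos'])).round(4))
for n in ("side",):
    f=robot.grab_frame(n)
    r,c=((190,300) if n=="top" else (150,240))
    cv2.imwrite(f"pics/{n}3.png",cv2.resize(f["frame"][r:r+150,c:c+190],None,fx=3.5,fy=3.5,interpolation=cv2.INTER_CUBIC))
    W=cloud(f)
    for nm,cx,cy,z0,z1 in(("a",.4525,-.18,.085,.12),("b",.616,-.0868,.085,.12),("lug",.479,-.062,.085,.11)):
        m=(np.hypot(W[...,0]-cx,W[...,1]-cy)<.04)&(W[...,2]>z0)&(W[...,2]<z1)
        P=W[m]
        print(nm,len(P),P.max(0) if len(P) else '')
        if len(P)>5:print(cv2.minAreaRect((P[:,:2]*1000).astype(np.float32)))
```

```text
t 10.68 p [ 0.6196 -0.0897  0.1662] yaw 33.6 F [ 0.5  0.2 -0.2] T [-0.   -0.01  0.01] op 0.0516 j [-0.14  0.48  0.17  1.25 -0.    0.84]
[-0.1031  0.0135  0.0994]
a 163 [ 0.46772681 -0.15947473  0.1048483 ]
((454.7801513671875, -180.5723419189453), (13.752840042114258, 44.39820098876953), 26.365341186523438)
b 171 [ 0.62946378 -0.0647493   0.10468491]
((617.5054321289062, -85.16966247558594), (13.01248550415039, 43.822425842285156), 26.422588348388672)
lug 70 [ 0.48833957 -0.05138936  0.096521  ]
((480.70306396484375, -64.55906677246094), (11.281753540039062, 25.50295639038086), 29.866174697875977)
```

View pics/side3.png

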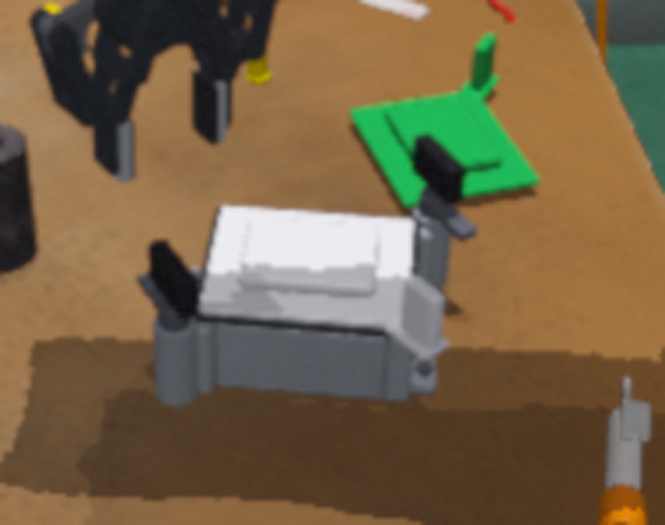

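Both bars are now at 116°, about 1.4 rad, and both clamps are clear of the cover. Next is the lug.

Emit:
{"op": "play_rows", "data": {
  "commands": [
    {"dp": [-0.4, 0, 0.4], "spin": 0, "fingers": 0.6},
    {"dp": [-0.8, 0, 0.8], "spin": -0.02, "fingers": 0.6},
    {"dp": [-1, 0.2, 0.97], "spin": -0.02, "fingers": 0.6},
    {"dp": [-1, 0.3, 0.97], "spin": -0.02, "fingers": 0.6}
  ]
}}

```text
time_s: 11.22
ee_pos: [0.4799, -0.0639, 0.1304]
tcp_rot: [-0.67, 0.677, 0.219, -0.211]
contact_force: [1.1, -0.0, 0.8]
opening: 0.0511
```

Run:
```python
from h import *
s,M=st();print((M.T@(np.array([.480,-.065,.064])-s['ee_pos'])).round(4))
for n in ("side",):
    f=robot.grab_frame(n)
    r,c=((190,300) if n=="top" else (130,270))
    cv2.imwrite(f"pics/{n}4.png",cv2.resize(f["frame"][r:r+150,c:c+190],None,fx=3.5,fy=3.5,interpolation=cv2.INTER_CUBIC))
```

```text
t 11.22 p [ 0.4799 -0.0639  0.1304] yaw 35.4 F [ 1.1 -0.   0.8] T [ 0.   -0.06 -0.01] op 0.0511 j [-0.13  0.21 -0.3   1.05 -0.    0.82]
[-0.0011  0.0664 -0.0001]
```

View pics/side4.png

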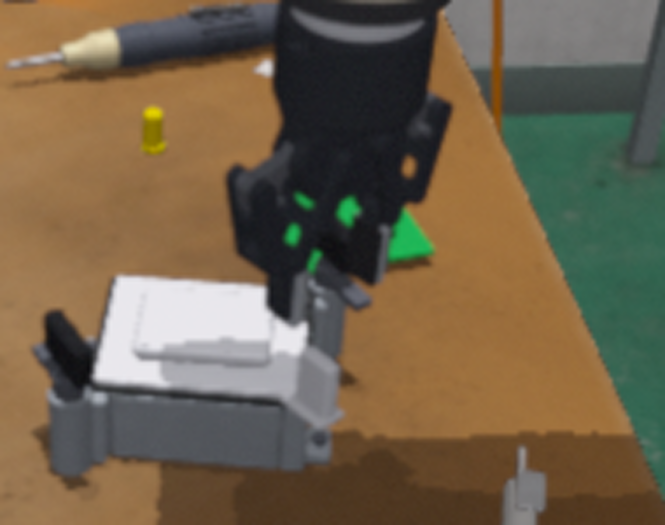

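Emit:
{"op": "play_rows", "data": {
  "commands": [
    {"dp": [-0.01, 0.3, 0], "spin": 0, "fingers": 0.6},
    {"dp": [-0.01, 0.6, 0], "spin": 0, "fingers": 0.5},
    {"dp": [-0.01, 0.64, 0], "spin": 0, "fingers": 0.5},
    {"dp": [-0.01, 0.64, 0], "spin": 0, "fingers": 0.3},
    {"dp": [-0.01, 0.64, 0], "spin": 0, "fingers": 0},
    {"dp": [-0.01, 0.64, 0], "spin": 0, "fingers": 0},
    {"dp": [-0.01, 0.64, 0], "spin": 0, "fingers": 0}
  ],
  "grip_force": 50
}}

```text
time_s: 12.15
ee_pos: [0.4813, -0.0655, 0.0667]
tcp_rot: [-0.67, 0.677, 0.219, -0.211]
contact_force: [-4.2, -1.7, 6.7]
opening: 0.0089
```

Run:
```python
from h import *
st()
f=robot.grab_frame("side")
r,c=((130,270))
cv2.imwrite(f"pics/side5.png",cv2.resize(f["frame"][r:r+150,c:c+190],None,fx=3.5,fy=3.5,interpolation=cv2.INTER_CUBIC))
```

```text
t 12.15 p [ 0.4813 -0.0655  0.0667] yaw 35.4 F [-4.2 -1.7  6.7] T [-0.65  1.01 -0.7 ] op 0.0089 j [-0.13  0.27 -0.4   0.89 -0.    0.82]
```

View pics/side5.png

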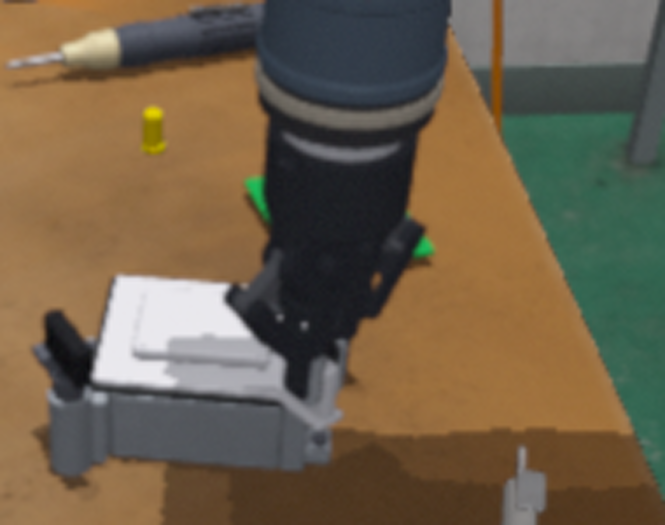

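The lug is held, with a 9 mm opening. I'll peel slowly.

Emit:
{"op": "play_rows", "data": {
  "commands": [
    {"dp": [0, -0.03, 0], "spin": 0, "fingers": 0},
    {"dp": [0, -0.06, 0], "spin": 0, "fingers": 0},
    {"dp": [0, -0.09, 0], "spin": 0, "fingers": 0},
    {"dp": [0, -0.12, 0], "spin": 0, "fingers": 0},
    {"dp": [0, -0.15, 0], "spin": 0, "fingers": 0},
    {"dp": [0, -0.15, 0], "spin": 0, "fingers": 0}
  ]
}}

```text
time_s: 12.95
ee_pos: [0.4815, -0.0653, 0.0824]
tcp_rot: [-0.67, 0.677, 0.219, -0.211]
contact_force: [0.0, 0.1, -1.7]
opening: 0.0088
```

```bash
cat > look.py <<'E'
from h import *
import sys
st()
f=robot.grab_frame("side")
r,c=130,240
cv2.imwrite(f"pics/{sys.argv[1]}.png",cv2.resize(f["frame"][r:r+150,c:c+220],None,fx=3.5,fy=3.5,interpolation=cv2.INTER_CUBIC))
np.savez(f"/tmp/{sys.argv[1]}.npz",**f)
E
python3 look.py side6
```

```text
t 12.95 p [ 0.4815 -0.0653  0.0824] yaw 35.4 F [ 0.   0.1 -1.7] T [0.19 0.09 0.03] op 0.0088 j [-0.13  0.25 -0.37  0.93 -0.    0.82]
```

View pics/side6.png

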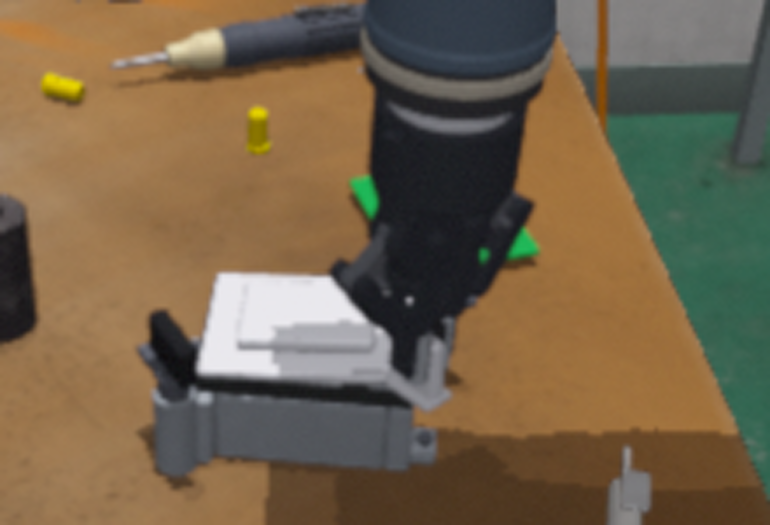

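Run:
```python
from h import *
ps=np.radians(-9.5);R=np.array([[np.cos(ps),-np.sin(ps)],[np.sin(ps),np.cos(ps)]])
c0=np.array([.535,-.134])
for k in("side0","side6"):
    f=np.load(f"/tmp/{k}.npz");W=cloud(f)
    L=(W[...,:2]-c0)@R
    print(k)
    for y in(-40,-20,0,20,42):
        o=[]
        for x in(-50,-25,0,25,50):
            m=(np.hypot(L[...,0]*1000-x,L[...,1]*1000-y)<7)&(W[...,2]>.045)&(W[...,2]<.1)
            o.append((round(float(np.median(W[m][:,2]))*1000,1),int(m.sum())) if m.sum()>3 else None)
        print(y,o)
```

```text
side0
-40 [(64.9, 19), (58.2, 8), (58.2, 7), (58.0, 6), (58.2, 18)]
-20 [(57.5, 19), (66.9, 21), (67.1, 21), (66.9, 20), (57.7, 23)]
0 [(57.7, 22), (66.7, 20), (66.8, 19), (67.0, 21), (57.6, 21)]
20 [(58.4, 24), (67.0, 25), (66.9, 25), (67.1, 25), (58.1, 15)]
42 [(57.7, 23), (57.8, 24), (58.1, 23), (57.7, 31), (58.1, 46)]
side6
-40 [None, None, (65.0, 11), (65.2, 13), (64.1, 19)]
-20 [None, None, (75.8, 19), (74.3, 16), (64.5, 17)]
0 [None, (77.8, 14), (76.5, 24), (75.7, 20), (66.2, 18)]
20 [(70.1, 6), (78.2, 21), (77.5, 24), (76.2, 25), (66.7, 24)]
42 [(53.8, 26), (69.4, 46), (67.9, 42), (67.2, 43), (67.0, 35)]
```

Depth puts the lug about 14 mm up and the far corner about 5 mm up, and the wrist force is now only the cover's weight. To be sure the "far corner down" step registers, I'll lower 2 mm, hold briefly, then lift off.

Emit:
{"op": "play_rows", "data": {
  "commands": [
    {"dp": [0, 0.02, 0], "spin": 0, "fingers": 0},
    {"dp": [0, 0.02, 0], "spin": 0, "fingers": 0},
    {"dp": [0, 0.02, 0], "spin": 0, "fingers": 0}
  ]
}}

```text
time_s: 13.38
ee_pos: [0.4814, -0.0652, 0.0801]
tcp_rot: [-0.67, 0.677, 0.219, -0.211]
contact_force: [0.8, -0.6, -2.3]
opening: 0.0086
```

```bash
python3 look.py side7
python3 - <<'E'
from h import *
ps=np.radians(-9.5);R=np.array([[np.cos(ps),-np.sin(ps)],[np.sin(ps),np.cos(ps)]])
c0=np.array([.535,-.134])
Fs={k:cloud(np.load(f"/tmp/{k}.npz")) for k in("side0","side6","side7")}
for k in("side0","side6","side7"):
    W=Fs[k];L=((W[...,:2]-c0)@R)*1000
    x,y=L[...,0],L[...,1]
    m=(W[...,2]>.045)&(W[...,2]<.1)&(((abs(x)<25)&(abs(y)<20))|((x>46)&(x<57)&(abs(y)<30))|((y>38)&(y<46)&(x>-20)&(x<30)))
    h=W[...,2][m]*1000-np.where((abs(x[m])<25)&(abs(y[m])<20),9,0)
    A=np.c_[x[m],y[m],np.ones(m.sum())]
    for _ in range(4):
        p=np.linalg.lstsq(A,h,rcond=None)[0];r=abs(A@p-h);g=r<3;A,h=A[g],h[g]
    print(k,p.round(4),"lug",(p@[-68,58,1]).round(1),"far",(p@[60,-50,1]).round(1),len(h))
E
```

```text
t 13.38 p [ 0.4814 -0.0652  0.0801] yaw 35.4 F [ 0.8 -0.6 -2.3] T [0.18 0.12 0.05] op 0.0086 j [-0.13  0.25 -0.38  0.92 -0.    0.82]
side0 [-1.000e-04 -3.900e-03  5.794e+01] lug 57.7 far 58.1 425
side6 [-3.55000e-02  2.87000e-02  6.74238e+01] lug 71.5 far 63.9 292
side7 [-3.98000e-02  3.21000e-02  6.50981e+01] lug 69.7 far 61.1 320
```

Relative to the start, the lug is now up 12.0 mm and the far corner 3.0 mm. Lifting off.

Emit:
{"op": "play_rows", "data": {
  "commands": [
    {"dp": [0, -0.1, 0], "spin": 0, "fingers": 0},
    {"dp": [0, -0.25, 0], "spin": 0, "fingers": 0},
    {"dp": [0, -0.45, 0], "spin": 0, "fingers": 0},
    {"dp": [0, -0.7, 0], "spin": 0, "fingers": 0},
    {"dp": [0, -1, 0], "spin": 0, "fingers": 0},
    {"dp": [0, -1, 0], "spin": 0, "fingers": 0}
  ],
  "grip_force": 80
}}

```text
time_s: 14.18
ee_pos: [0.4814, -0.0648, 0.1829]
tcp_rot: [-0.669, 0.678, 0.221, -0.209]
contact_force: [0.6, -0.5, -1.9]
opening: 0.0089
```

```bash
python3 look.py side8; python3 -c "
from h import *
s,M=st();print((M.T@(np.array([.501,.269,.2])-s['ee_pos'])).round(4))"
```

```text
t 14.18 p [ 0.4814 -0.0648  0.1829] yaw 35.4 F [ 0.6 -0.5 -1.9] T [0.15 0.12 0.01] op 0.0089 j [-0.13  0.18 -0.2   1.17 -0.    0.82]
t 14.22 p [ 0.4806 -0.0647  0.1813] yaw 35.4 F [-0.5  0.9 -3.2] T [ 0.16  0.19 -0.02] op 0.0084 j [-0.13  0.18 -0.2   1.17 -0.    0.82]
[ 0.21   -0.0206  0.26  ]
```

View pics/side8.png

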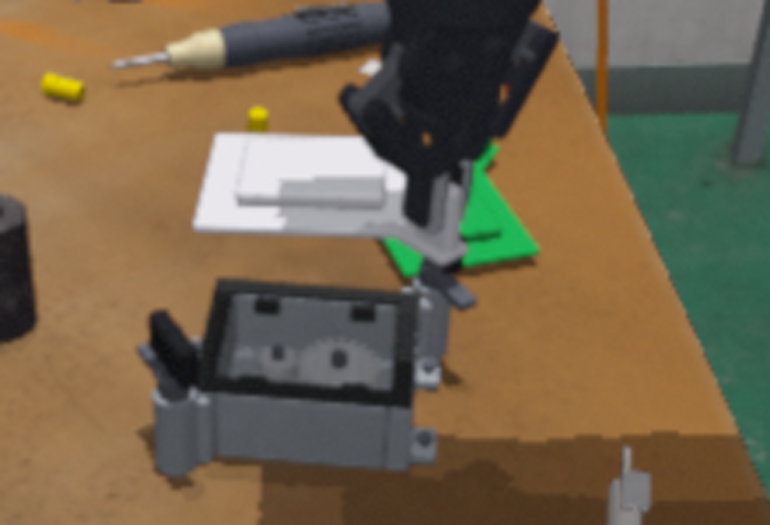

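The cover is off and held nearly level. Now I'll carry it to the tray.

Emit:
{"op": "play_rows", "data": {
  "commands": [
    {"dp": [0.15, 0, 0.18], "spin": 0, "fingers": 0},
    {"dp": [0.35, -0.03, 0.43], "spin": 0, "fingers": 0},
    {"dp": [0.55, -0.06, 0.68], "spin": 0, "fingers": 0},
    {"dp": [0.7, -0.1, 0.87], "spin": 0, "fingers": 0}
  ]
}}

```text
time_s: 14.72
ee_pos: [0.4866, 0.0479, 0.1898]
tcp_rot: [-0.67, 0.678, 0.219, -0.211]
contact_force: [0.6, -0.1, -2.5]
opening: 0.0085
```

Emit:
{"op": "play_rows", "data": {
  "commands": [
    {"dp": [0.2, 0, 0.25], "spin": 0, "fingers": 0},
    {"dp": [0.4, -0.03, 0.5], "spin": 0, "fingers": 0},
    {"dp": [0.6, -0.06, 0.74], "spin": 0, "fingers": 0},
    {"dp": [0.7, -0.1, 0.87], "spin": 0, "fingers": 0}
  ]
}}

```text
time_s: 15.22
ee_pos: [0.4926, 0.1606, 0.1984]
tcp_rot: [-0.67, 0.677, 0.219, -0.211]
contact_force: [0.5, -0.1, -2.4]
opening: 0.0087
```

```bash
python3 -c "
from h import *
s,M=st();print((M.T@(np.array([.501,.269,.2])-s['ee_pos'])).round(4))"
```

```text
t 15.22 p [0.4926 0.1606 0.1984] yaw 35.5 F [ 0.5 -0.1 -2.4] T [0.13 0.13 0.03] op 0.0087 j [ 0.32  0.25 -0.07  1.24 -0.01  1.27]
[ 0.0698 -0.0022  0.0834]
```

Emit:
{"op": "play_rows", "data": {
  "commands": [
    {"dp": [0.2, 0, 0.25], "spin": 0, "fingers": 0},
    {"dp": [0.4, 0, 0.48], "spin": 0, "fingers": 0},
    {"dp": [0.6, 0, 0.72], "spin": 0, "fingers": 0},
    {"dp": [0.69, 0, 0.83], "spin": 0, "fingers": 0},
    {"dp": [0.69, 0, 0.83], "spin": 0, "fingers": 0},
    {"dp": [0.69, 0, 0.83], "spin": 0, "fingers": 0},
    {"dp": [0.69, 0, 0.83], "spin": 0, "fingers": 0}
  ]
}}

```text
time_s: 16.1
ee_pos: [0.5007, 0.2674, 0.1979]
tcp_rot: [-0.67, 0.678, 0.219, -0.211]
contact_force: [-0.5, 0.2, -2.3]
opening: 0.0089
```

Run:
```python
from h import *
st()
for n in("side","top"):
    f=robot.grab_frame(n);cv2.imwrite(f"pics/{n}9.png",f["frame"]);W=cloud(f)
    m=(W[...,2]>.12)&(W[...,2]<.2)&(np.hypot(W[...,0]-.557,W[...,1]-.2)<.09)&(f["frame"].min(2)>120)
    P=W[m];print(n,len(P),P.mean(0).round(3) if len(P) else'',cv2.minAreaRect((P[:,:2]*1000).astype(np.float32)) if len(P)>5 else '')
    d=robot.place_of(n,"cover_centre")
    for q in d:print(n,round(q["conf"],2),q["at"],pix2world(f,*q["at"],z=.17).round(3))
    for nm,cx,cy in(("a",.4525,-.18),("b",.616,-.0868)):
        m=(np.hypot(W[...,0]-cx,W[...,1]-cy)<.04)&(W[...,2]>.085)&(W[...,2]<.12)
        if m.sum()>5: print(nm,cv2.minAreaRect((W[m][:,:2]*1000).astype(np.float32)))
st()
```

```text
t 16.1 p [0.5007 0.2674 0.1979] yaw 35.4 F [-0.5  0.2 -2.3] T [ 0.16  0.17 -0.02] op 0.0089 j [ 0.5   0.35  0.07  1.28 -0.01  1.45]
side 4203 [0.567 0.209 0.186] ((556.1063842773438, 208.3585662841797), (115.4653549194336, 122.2139892578125), 80.04633331298828)
side 0.96 [190.3, 365.1] [ 0.473 -0.093  0.17 ]
side 0.59 [309.4, 341.0] [0.553 0.19  0.17 ]
a ((455.352294921875, -180.7470703125), (13.453688621520996, 46.299808502197266), 26.490882873535156)
b ((617.273681640625, -85.95013427734375), (13.38243579864502, 43.22138214111328), 24.708171844482422)
top 2889 [0.552 0.202 0.185] ((551.193603515625, 204.77920532226562), (104.93110656738281, 126.77403259277344), 80.16139221191406)
top 0.86 [300.0, 435.8] [ 0.409 -0.289  0.17 ]
top 0.74 [224.6, 194.5] [0.551 0.204 0.17 ]
a ((449.81744384765625, -179.46380615234375), (13.025849342346191, 43.975154876708984), 24.274776458740234)
b ((614.507568359375, -86.72882080078125), (14.231232643127441, 43.40352249145508), 25.51607322692871)
t 16.3 p [0.5007 0.2679 0.1979] yaw 35.4 F [-0.8 -0.1 -2.4] T [0.17 0.14 0.04] op 0.0084 j [ 0.5   0.35  0.07  1.28 -0.01  1.45]
```

View pics/side9.png

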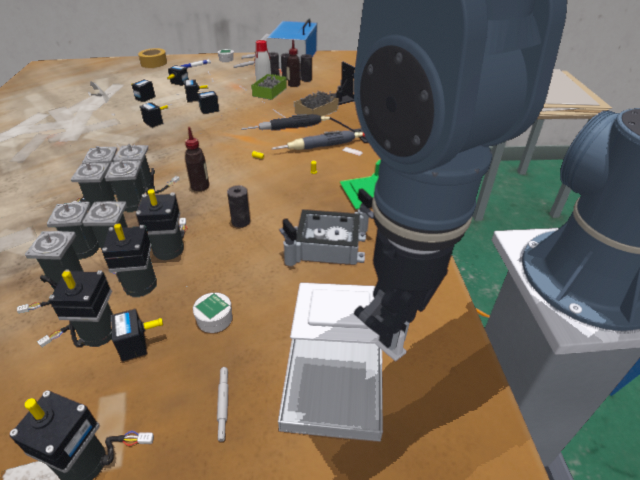

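View pics/top9.png

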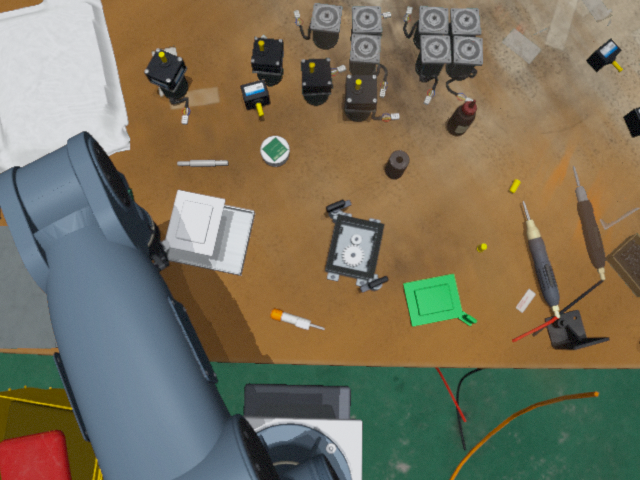

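The cover is held level at about (0.555, 0.203, 0.18), within 10 mm of the tray's middle. Both knobs are undone and the bystanders are where they started, so I'm handing it in.

```bash
python3 -c "
from h import *
print(robot.finish_job())"
```

```text
the job is handed in; nothing more can be done
None
```

The job is handed in with the cover held over the drip tray. The hand-in reports no verdict, so what follows is my own last checks.

- **Knobs:** I turned A and then B anticlockwise until the wrist torque rose at the end stop. Both bars ended about 115° from the world x axis, which I work out as about 1.4 rad, and the clamps are clear of the cover.
- **Peel:** I gripped the aluminium cover's lug; the green cover is the look-alike. The first lift put the lug about 14 mm up and the far corner 5.8 mm up, close to the 6 mm limit. I lowered it about 2 mm and held, and depth then showed the lug up 12 mm and the far corner 3 mm.
- **Final pose:** The cover is level and still at about (0.555, 0.203), roughly 0.18 m above the table. That is within about 10 mm of the tray's middle, and it is clear of both tray and housing. It was still in the grip, with the wrist carrying about 2.3 N, which is the cover's weight. The job took 16.3 s.
- **Bystanders:** In the last pictures they look unmoved.
- **Disagreements:** The two cameras differ by 3 to 5 mm in x. The position network ranked the green look-alike above the real cover in the top view; in the side view its best hit lay over the housing and green-cover area. I set both of those aside.

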